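Restock the pipe-fitting bin in picking order

TASK

Move the four brass pipe fittings from the wooden board to the four empty pockets of the grey steel bin strip, keeping their order: the fitting that starts nearest the board's upright dowel goes in the pocket beside the tall end plate, the next one in the next pocket, and so on along the row. Each fitting ends standing upright on the floor of its own pocket, right way up.

Things in the scene. Friction and masses are not known exactly. Their poses are not given: they have to be found in the camera images.
- nipple_mid (a point): Plain round brass pipe nipple: straight cylinder, 34 mm diameter, thread lines near both ends, wide dark bore in the top. Stands upright, 64 mm tall, about 0.22 kg. Point: on the vertical axis half-way up (32 mm above the foot); z up. Starts turned at most 0.3 rad from its cradle.
- coupling_mid (a point): Hexagonal brass coupling: straight hexagonal prism, 34 mm across flats (two of the flats face its own x and -x), 39 mm across corners, small dark bore in the top. Stands upright, 64 mm tall, about 0.22 kg. Point: on the vertical axis half-way up (32 mm above the foot); z up. Starts turned like its cradle to within 0.3 rad.
- reducer_mid (a point): Stepped brass reducer: 36 mm diameter up to 28 mm, above that 23 mm diameter. Stands upright, 64 mm tall, about 0.22 kg. Point: on the vertical axis half-way up (32 mm above the foot); z up. Starts turned like its cradle to within 0.3 rad.
- tee_mid (a point): Brass tee: upright tube 30 mm in diameter with 33 mm collars over its lowest and topmost 8 mm, and a side branch 25 mm in diameter pointing along its own +y, axis 36 mm above its foot, reaching 26 mm out from the tube axis. Stands upright, 64 mm tall, about 0.22 kg. Point: on the vertical axis half-way up (32 mm above the foot); z up. Starts turned like its cradle to within 0.3 rad.
- cradle_nipple: The square plywood cradle, fixed on the wooden board, in which the nipple starts: 60 x 60 mm, rim 10 mm high, inside 52 mm wide with a 4 mm floor. Four such cradles stand in a row 66 mm apart, in any order; the row runs along their y axes. Origin: centre of its underside, 16 mm above the table; z up. It stays put and so marks the nipple's first place.
- cradle_coupling: The square plywood cradle, fixed on the wooden board, in which the coupling starts: 60 x 60 mm, rim 10 mm high, inside 52 mm wide with a 4 mm floor. Four such cradles stand in a row 66 mm apart, in any order; the row runs along their y axes. Origin: centre of its underside, 16 mm above the table; z up. It stays put and so marks the coupling's first place.
- cradle_reducer: The square plywood cradle, fixed on the wooden board, in which the reducer starts: 60 x 60 mm, rim 10 mm high, inside 52 mm wide with a 4 mm floor. Four such cradles stand in a row 66 mm apart, in any order; the row runs along their y axes. Origin: centre of its underside, 16 mm above the table; z up. It stays put and so marks the reducer's first place.
- cradle_tee: The square plywood cradle, fixed on the wooden board, in which the tee starts: 60 x 60 mm, rim 10 mm high, inside 52 mm wide with a 4 mm floor. Four such cradles stand in a row 66 mm apart, in any order; the row runs along their y axes. Origin: centre of its underside, 16 mm above the table; z up. It stays put and so marks the tee's first place.
- dowel: Round upright wooden dowel, 18 mm diameter, 40 mm high, fixed at one end of the wooden board (350 x 84 x 16 mm), in line with the row of cradles; the other end has only a flat dark plug. The cradles lie 54, 120, 186 and 252 mm from it. Origin: centre of its foot, 16 mm above the table.
- bins: Grey steel bin strip, 336 mm (y) x 64 mm (x), fixed. Tall end plate (50 mm high) at its +y end. Square pockets, 54 mm inside, centred at x = 0 and y = +132, +66, 0, -66 mm (empty, dark floors) and -132 mm (holds a small carton that stays). Pocket floor 4 mm, walls and partitions 16 mm above the table. Origin: centre of the underside, on the table; z up.
Not all that is in view belongs to the job. What is shaped like the part that bears coupling_mid but orange is not meant.

How it is judged:
At the end, for the whole second after the job is handed in: The fitting whose cradle is k-th from the dowel stands in the pocket k-th from the tall plate, for all four: within 13 mm of the pocket centre along and across, foot on its floor (middle 30 to 42 mm above the strip's underside), upright within 0.15 rad, right way up, at rest (((horizontal distance between cradle_nipple and dowel between 0.021 and 0.087 m and y of nipple_mid in the frame of bins between 0.119 and 0.145 m) or (horizontal distance between cradle_nipple and dowel between 0.087 and 0.153 m and y of nipple_mid in the frame of bins between 0.053 and 0.079 m) or (horizontal distance between cradle_nipple and dowel between 0.153 and 0.219 m and y of nipple_mid in the frame of bins between -0.013 and 0.013 m) or (horizontal distance between cradle_nipple and dowel between 0.219 and 0.285 m and y of nipple_mid in the frame of bins between -0.079 and -0.053 m)) and x of nipple_mid in the frame of bins between -0.013 and 0.013 m and z of nipple_mid in the frame of bins between 0.03 and 0.042 m and angle between each of nipple_mid, coupling_mid, reducer_mid, tee_mid's own z axis and vertical below 0.15 rad and linear speed of each of nipple, coupling, reducer, tee below 0.02 m/s and ((horizontal distance between cradle_coupling and dowel between 0.021 and 0.087 m and y of coupling_mid in the frame of bins between 0.119 and 0.145 m) or (horizontal distance between cradle_coupling and dowel between 0.087 and 0.153 m and y of coupling_mid in the frame of bins between 0.053 and 0.079 m) or (horizontal distance between cradle_coupling and dowel between 0.153 and 0.219 m and y of coupling_mid in the frame of bins between -0.013 and 0.013 m) or (horizontal distance between cradle_coupling and dowel between 0.219 and 0.285 m and y of coupling_mid in the frame of bins between -0.079 and -0.053 m)) and x of coupling_mid in the frame of bins between -0.013 and 0.013 m and z of coupling_mid in the frame of bins between 0.03 and 0.042 m and ((horizontal distance between cradle_reducer and dowel between 0.021 and 0.087 m and y of reducer_mid in the frame of bins between 0.119 and 0.145 m) or (horizontal distance between cradle_reducer and dowel between 0.087 and 0.153 m and y of reducer_mid in the frame of bins between 0.053 and 0.079 m) or (horizontal distance between cradle_reducer and dowel between 0.153 and 0.219 m and y of reducer_mid in the frame of bins between -0.013 and 0.013 m) or (horizontal distance between cradle_reducer and dowel between 0.219 and 0.285 m and y of reducer_mid in the frame of bins between -0.079 and -0.053 m)) and x of reducer_mid in the frame of bins between -0.013 and 0.013 m and z of reducer_mid in the frame of bins between 0.03 and 0.042 m and ((horizontal distance between cradle_tee and dowel between 0.021 and 0.087 m and y of tee_mid in the frame of bins between 0.119 and 0.145 m) or (horizontal distance between cradle_tee and dowel between 0.087 and 0.153 m and y of tee_mid in the frame of bins between 0.053 and 0.079 m) or (horizontal distance between cradle_tee and dowel between 0.153 and 0.219 m and y of tee_mid in the frame of bins between -0.013 and 0.013 m) or (horizontal distance between cradle_tee and dowel between 0.219 and 0.285 m and y of tee_mid in the frame of bins between -0.079 and -0.053 m)) and x of tee_mid in the frame of bins between -0.013 and 0.013 m and z of tee_mid in the frame of bins between 0.03 and 0.042 m); the robot touches nothing.
It also fails if it takes over 120 s, if anything falls off the work surface, if the arm or the gripper's body presses on something with over 40 N, if the wrist force passes 120 N, or if a joint passes its speed limit or range.

ROBOT

A 6-joint arm with a two-finger parallel gripper is mounted at the origin on the work surface. World frame = base frame: x ahead of the robot, y to its left, z up, the work surface at z = 0. Lengths are in m, angles in rad, forces in N, time in s.
With the tool pointing down it reaches from about 0.375 to 0.9 m from the base axis. Payload 3.1 kg.
Tool frame: the origin (TCP) lies midway between the tips of the shut fingers; the grasp point (between the pads) lies 19 mm behind it (arm.hold_point_z is the z of the grasp point in the tool frame, in m); z points along the fingers, y is the line along which they close (so a half turn about z gives the same grasp; the last joint's range is limited). The gripper opens to 87 mm and grips with 3 to 60 N. Pads are 19 mm wide; open, the fingers measure 117 mm over their backs; the gripper's body (75 mm by 190 mm) begins 51 mm behind the grasp point.
Start: joints at [1.147, 0.527, 1.433, -0, 1.181, -0.178], TCP at [0.152, 0.606, 0.223] pointing down, gripper open.
Joint ranges: [-3.08, 3.08], [-0.75, 2.2], [0.22, 2.44], [-1.43, 4.57], [0, 2.65], [-2.85, 2.85]. Speed limits (rad/s): [2.79, 2.79, 3.14, 3.14, 3.14, 3.14].

INTERFACE

Orientations are given as a unit quaternion [x, y, z, w].
In Python, from bench import arm gives the robot as it stands.
- The arm moves only by the tool apply_moves, never from a script. Its arguments are lists of equal length, an entry for each row: "delta_pos": the shift along the world's x, y, z in mm, a list of three; "angular": the turn, a rotation vector about the world's x, y, z in rad, a list of three; "claw": the closure, from -1 (fully open) to 1 (shut). In form: {"delta_pos": [[dx, dy, dz], ...], "angular": [[rx, ry, rz], ...], "claw": [claw, ...]}. A call has 1 to 8 rows; each row is the pose to reach, as a shift and turn from the pose commanded when the call began; what a row does not reach only later rows make up. A row lasts 1/10 s, in which the tool goes at most 50 mm and 8.59 degrees, less where a joint would pass 70% of its speed; a pose out of reach is approached as far as the arm can. A call with a gripper value outside its range is refused whole. The fingers move at their own pace and stop on an object; "newtons" is the grip in N (left out, the last holds). Time passes only in rows, so rows that repeat a pose let the fingers close. It gives the time, the measured TCP pose, the force, the opening and the grip force at its end, in the units of the state.
- arm.observe(): the state, without advancing time (a new reading comes with each control period).
- arm.capture(name): name is "scene" or "top" or "wrist"; returns the picture (384x512x3 uint8, red, green, blue); there is no depth.
- arm.camera_params(name): a dict with "camera_matrix" (3x3 intrinsics, pixels), "xyz" and "rotation" of the camera in the world; the wrist camera has in their place "mount" (4x4, takes a point from camera to tool coordinates, whose origin is the TCP and whose axes are the flange's). Camera axes: x right, y up, looking along -z (the intrinsics and any distortion apply to the point x, -y, -z); pixel columns grow to the right and rows downward; lengths in m; the calibration is good to about 2 mm. The wrist camera is an equidistant fisheye: a pixel r from the principal point sees the ray r / f radians off the axis. A picture is of the moment at which its call begins: read the wrist's pose just before it. camera_params takes no time and is no camera call.
- arm.hand_in(): hands the job in; it is judged then, once.
The state is a dict: "t": time; "qpos": joint angles; "joint_vel": joint speeds; "joint_torque": joint torques, N m; "eef_pos": TCP position; "tcp_rot": TCP orientation; "contact_force": force on the tool from outside, world axes, zero at the start; "moment": the same for the moment, N m; "grip_width": finger opening in m; "finger_force": force on a finger pad.
Only numpy, scipy, OpenCV 4.12 (cv2) and the standard library are available. Lean on these libraries where they do the work, as an engineer would, in place of code of your own. Each camera call takes 0.05 s, during which the arm holds its last target. There are 200 camera calls.

## Working session

There is one attempt and no reset: what is moved stays moved. The work goes in short steps, Python scripts to look and compute and a tool call to move; the robot and the scene stay as the last step left them, time stands still between calls to the robot, and variables do not carry over. Pictures are saved under pics/ and viewed, at most 14 in all, crops included, and the job is handed in when it is done.

Besides the shell and the picture viewer there is one more tool, called after "Emit:" by a JSON object that holds its "op" and its "data". apply_moves: Moves the arm, as the interface text tells. Its arguments: {"type":"object","properties":{"delta_pos":{"type":"array","items":{"type":"array","items":{"type":"number"}}},"angular":{"type":"array","items":{"type":"array","items":{"type":"number"}}},"claw":{"type":"array","items":{"type":"number"}},"newtons":{"type":"number"}},"required":["delta_pos","angular","claw"]}

```bash
mkdir -p pics; python3 - <<'E'
from bench import arm
import cv2
for n in("scene","top"):
    cv2.imwrite(f"pics/{n}0.png",arm.capture(n)[:,:,::-1])
    print(arm.camera_params(n))
s=arm.observe();print(s['t'],s['eef_pos'],s['tcp_rot'],s['grip_width'],arm.hold_point_z);print(arm.camera_params("wrist"))
E
```

```text
{'camera_matrix': array([[376.70406776,   0.        , 253.55443339],
       [  0.        , 376.70406776, 190.14571598],
       [  0.        ,   0.        ,   1.        ]]), 'xyz': array([1.0033108 , 0.17323484, 0.55438195]), 'rotation': array([0.20428836, 0.30754743, 0.77297749, 0.51593278])}
{'camera_matrix': array([[496.70683604,   0.        , 263.7946996 ],
       [  0.        , 496.70683604, 186.55136751],
       [  0.        ,   0.        ,   1.        ]]), 'xyz': array([ 0.39621546, -0.01062018,  0.99591484]), 'rotation': array([-0.04714145,  0.05751955,  0.71348572, -0.69671178])}
0.1 [0.15178201 0.60560596 0.22166603] [ 1.22579865e-01  9.92458174e-01 -9.33939265e-04 -2.79183041e-04] 0.08680110937517943 -0.0187
{'camera_matrix': array([[297.31863964,   0.        , 256.34351023],
       [  0.        , 297.31863964, 188.01763611],
       [  0.        ,   0.        ,   1.        ]]), 'mount': array([[ 6.22347435e-04,  9.63262206e-01,  2.68561977e-01,
         7.42521973e-02],
       [ 9.99999795e-01, -6.39420729e-04, -2.38957347e-05,
        -2.23707026e-04],
       [ 1.48706237e-04,  2.68561936e-01, -9.63262407e-01,
        -1.62483159e-01],
       [ 0.00000000e+00,  0.00000000e+00,  0.00000000e+00,
         1.00000000e+00]])}
```

View pics/top0.png

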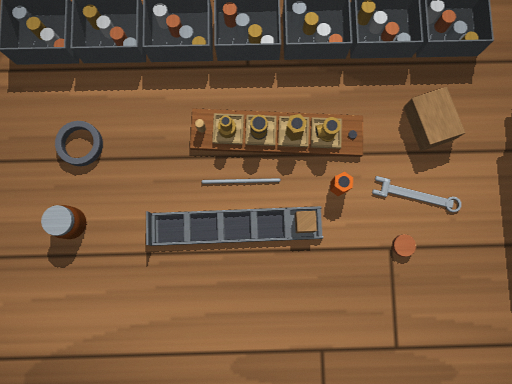

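View pics/scene0.png

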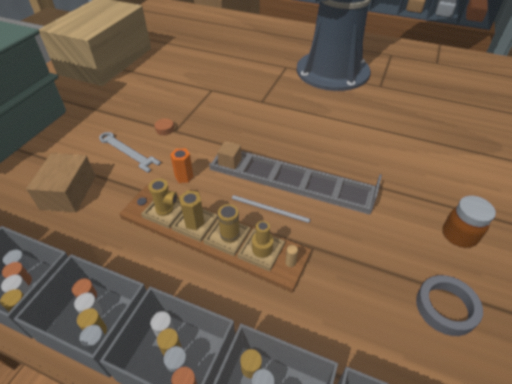

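The top view shows the dowel at (199,124), then four fittings at about (226,124), (259,124), (296,124) and (330,127). They look like reducer, nipple, coupling and tee. The orange hex decoy is at (343,182). The strip spans (148..322, 225), with the tall plate at its left (+y) end and the carton at (306,221). I'll confirm the four in one enlarged crop.

```bash
cat > h.py <<'E'
import numpy as np,cv2
from scipy.spatial.transform import Rotation as R
from bench import arm
def ray(n,uv):
    p=arm.camera_params(n);K=p['camera_matrix'];uv=np.atleast_2d(np.array(uv,float))
    d=np.c_[(uv-K[:2,2])/K[0,0],np.ones(len(uv))]*[1,-1,-1]
    return p['xyz'],R.from_quat(p['rotation']).apply(d)
def onz(n,uv,z):
    c,d=ray(n,uv);return c+d*((z-c[2])/d[:,2])[:,None]
def proj(n,P):
    p=arm.camera_params(n);K=p['camera_matrix']
    q=R.from_quat(p['rotation']).inv().apply(np.atleast_2d(P)-p['xyz'])*[1,-1,-1]
    return q[:,:2]/q[:,2:]*K[0,0]+K[:2,2]
def wonz(img_state,uv,z):
    s=img_state;p=arm.camera_params("wrist");K=p['camera_matrix'];M=p['mount']
    uv=np.atleast_2d(np.array(uv,float))-K[:2,2];r=np.linalg.norm(uv,axis=1);th=r/K[0,0]
    d=np.c_[uv/r[:,None]*np.sin(th)[:,None],np.cos(th)]*[1,-1,-1]
    T=R.from_quat(s['tcp_rot']);d=T.apply(d@M[:3,:3].T);c=T.apply(M[:3,3])+s['eef_pos']
    return c+d*((z-c[2])/d[:,2])[:,None]
def wproj(s,P):
    p=arm.camera_params("wrist");K=p['camera_matrix'];M=p['mount']
    q=R.from_quat(s['tcp_rot']).inv().apply(np.atleast_2d(P)-s['eef_pos'])
    q=(q-M[:3,3])@M[:3,:3]*[1,-1,-1]
    n=np.linalg.norm(q[:,:2],axis=1);th=np.arctan2(n,q[:,2])
    return q[:,:2]/n[:,None]*(th*K[0,0])[:,None]+K[:2,2]
E
python3 - <<'E'
from h import *
im=cv2.imread("pics/top0.png")
cv2.imwrite("pics/crop1.png",cv2.resize(im[95:260,135:375],None,fx=3.3,fy=3.3,interpolation=cv2.INTER_CUBIC))
E
```

```text
(no output)
```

View pics/crop1.png

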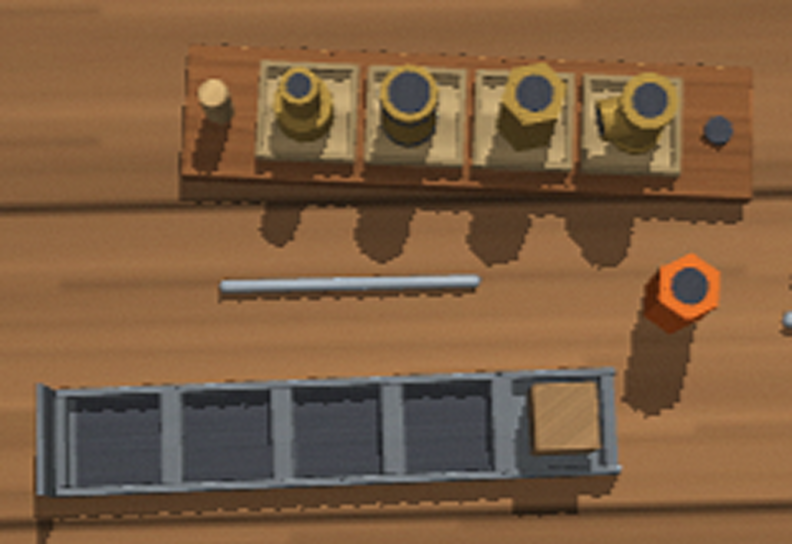

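```bash
python3 - <<'E'
from h import *
f=lambda L:np.array(L)/3.3+[135,95]-.35
np.set_printoptions(precision=4,suppress=True)
im=cv2.imread("pics/top0.png");
# dark bores
b,g,r=[im[...,i].astype(int) for i in range(3)]
dark=((r<85)&(abs(r-b)<25)).astype(np.uint8);
n,l,st,ce=cv2.connectedComponentsWithStats(dark[100:150,205:365])
B=[]
for i in range(1,n):
    if st[i,4]>25: B.append((*(ce[i]+[205,100]),st[i,4]));
B.sort();print(np.array(B))
uv=np.array(B)[:,:2]
print("bores z84\n",onz("top",uv,.084))
print("guess bores\n",onz("top",f([[298,84],[408,92],[533,93],[650,100]]),.084))
print("dowel",onz("top",f([[213,94]]),.056),"plug",onz("top",f([[717,130]]),.016))
c=onz("top",f([[187,46],[752,67],[750,197],[183,178]]),.016);print("board",c,c.mean(0))
print("hex corners",onz("top",f([[541,65],[564,80],[563,110],[530,125],[504,110],[506,78]]),.084))
print("tee branch end",onz("top",f([[606,118]]),.056))
P=onz("top",f([[68,393],[70,488],[162,392],[162,486],[182,391],[183,484],[272,388],[274,482],[292,386],[294,478],[381,384],[384,476],[402,381],[404,473],[491,378],[493,470]]),.016)
print("pockets",P.reshape(4,4,3).mean(1))
s=arm.observe();print(R.from_quat(s['tcp_rot']).as_matrix())
E
```

```text
[[225.0769 120.5385  39.    ]
 [258.547  122.6154 117.    ]
 [296.593  122.8023  86.    ]
 [331.557  124.8987  79.    ]
 [352.3269 134.3462  52.    ]]
bores z84
 [[ 0.6601  0.0444  0.084 ]
 [ 0.6547 -0.0188  0.084 ]
 [ 0.6528 -0.0909  0.084 ]
 [ 0.6473 -0.157   0.084 ]
 [ 0.6281 -0.1955  0.084 ]]
guess bores
 [[ 0.6609  0.0446  0.084 ]
 [ 0.6549 -0.0183  0.084 ]
 [ 0.6528 -0.0901  0.084 ]
 [ 0.6472 -0.1572  0.084 ]]
dowel [[0.664  0.0965 0.056 ]] plug [[ 0.646  -0.2085  0.016 ]]
board [[ 0.7063  0.1169  0.016 ]
 [ 0.6856 -0.2323  0.016 ]
 [ 0.6035 -0.2266  0.016 ]
 [ 0.623   0.1196  0.016 ]] [ 0.6546 -0.0556  0.016 ]
hex corners [[ 0.6693 -0.0952  0.084 ]
 [ 0.6601 -0.1082  0.084 ]
 [ 0.6424 -0.1069  0.084 ]
 [ 0.6339 -0.0877  0.084 ]
 [ 0.6431 -0.0731  0.084 ]
 [ 0.662  -0.0748  0.084 ]]
tee branch end [[ 0.6445 -0.1351  0.056 ]]
pockets [[ 0.4645  0.1602  0.016 ]
 [ 0.465   0.0934  0.016 ]
 [ 0.4665  0.0278  0.016 ]
 [ 0.4682 -0.0378  0.016 ]]
[[-0.9699  0.2433 -0.0008]
 [ 0.2433  0.9699 -0.0018]
 [ 0.0003 -0.0019 -1.    ]]
```

The fittings fit the 54 + 66·k mm spacing from the dowel, in the order reducer, nipple, coupling, tee. The pocket pitch measures 66 mm. Next I'll move above the row.

Emit:
{"op": "apply_moves", "data": {"delta_pos": [[250,-280,10],[250,-280,10],[250,-280,10],[250,-280,10],[250,-280,10],[250,-280,10],[250,-280,10],[250,-280,10]], "angular": [[0,0,-0.7],[0,0,-0.7],[0,0,-0.7],[0,0,-0.7],[0,0,-0.7],[0,0,-0.7],[0,0,-0.7],[0,0,-0.7]], "claw": [-1,-1,-1,-1,-1,-1,-1,-1], "newtons": 30}}

```text
t: 0.9
eef_pos: [0.4044, 0.3234, 0.2325]
tcp_rot: [0.457, 0.89, -0.0, 0.0]
contact_force: [-0.8, -0.9, -0.9]
grip_width: 0.0871
finger_force: 0.0
```

Emit:
{"op": "apply_moves", "data": {"delta_pos": [[250,-320,0],[250,-320,0],[250,-320,0],[250,-320,0],[250,-320,0],[250,-320,0],[250,-320,0],[250,-320,0]], "angular": [[0,0,-0.68],[0,0,-0.68],[0,0,-0.68],[0,0,-0.68],[0,0,-0.68],[0,0,-0.68],[0,0,-0.68],[0,0,-0.68]], "claw": [-1,-1,-1,-1,-1,-1,-1,-1]}}

```text
t: 1.7
eef_pos: [0.6489, 0.0092, 0.232]
tcp_rot: [0.726, 0.687, -0.0, -0.0]
contact_force: [1.0, 0.8, -0.2]
grip_width: 0.0868
finger_force: 0.0
```

Emit:
{"op": "apply_moves", "data": {"delta_pos": [[0,0,0],[0,0,0]], "angular": [[0,0,0],[0,0,0]], "claw": [-1,-1]}}

```text
t: 1.9
eef_pos: [0.6481, 0.0098, 0.2315]
tcp_rot: [0.727, 0.686, -0.0, -0.001]
contact_force: [0.6, 0.4, 0.6]
grip_width: 0.087
finger_force: 0.0
```

```bash
python3 - <<'E'
from h import *
s=arm.observe();im=arm.capture("wrist")[:,:,::-1];cv2.imwrite("pics/w1.png",im)
import json;json.dump({k:np.array(s[k]).tolist() for k in('eef_pos','tcp_rot')},open("w1.json","w"))
print(s['t'],s['eef_pos'],R.from_quat(s['tcp_rot']).as_matrix().round(3))
o=cv2.resize(im,(800,600),interpolation=cv2.INTER_CUBIC);cv2.imwrite("pics/w1b.png",o)
for p in([.661,.045,.084],[.655,-.0185,.084],[.653,-.0905,.084],[.647,-.157,.084]):print(wproj(s,p))
E
```

```text
1.9 [0.6481308  0.00984906 0.23145413] [[ 0.057  0.998 -0.002]
 [ 0.998 -0.057  0.001]
 [ 0.001 -0.002 -1.   ]]
[[267.7390015  143.12116362]]
[[265.04813863 201.17791804]]
[[266.18127256 258.85578554]]
[[263.67726996 303.23722892]]
```

View pics/w1b.png

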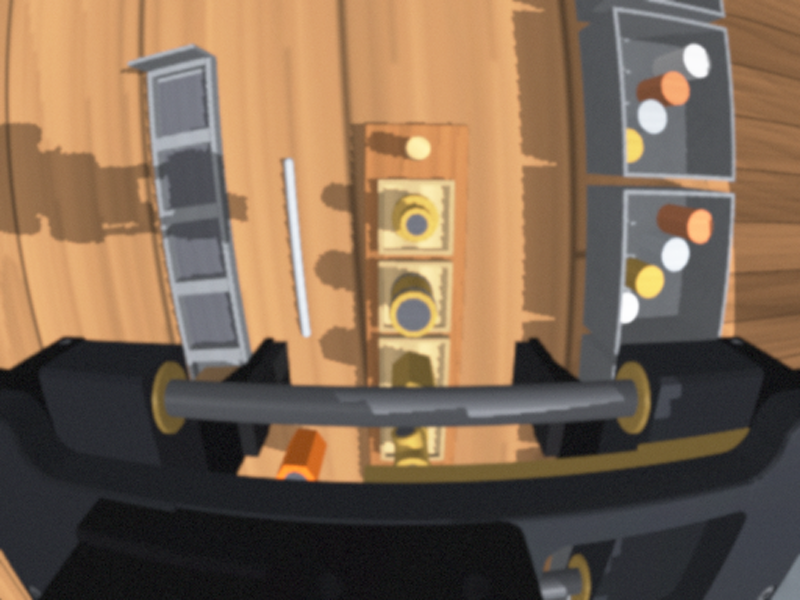

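In this view (scaled by 1.56), the reducer bore is at (416,224) and the nipple bore at (413,313), within about 2 mm of the top-camera estimate. The coupling and tee are hidden behind the gripper, so I'll shift in −y to measure their yaw.

Emit:
{"op": "apply_moves", "data": {"delta_pos": [[0,-200,0],[0,-200,0],[0,-200,0],[0,-200,0],[0,-200,0],[0,-200,0],[0,-200,0]], "angular": [[0,0,0],[0,0,0],[0,0,0],[0,0,0],[0,0,0],[0,0,0],[0,0,0]], "claw": [-1,-1,-1,-1,-1,-1,-1]}}

```text
t: 2.65
eef_pos: [0.6478, -0.1864, 0.2324]
tcp_rot: [0.726, 0.688, 0.0, -0.001]
contact_force: [-1.0, 0.5, -0.6]
grip_width: 0.0869
finger_force: 0.0
```

```bash
python3 - <<'E'
from h import *
s=arm.observe();im=arm.capture("wrist")[:,:,::-1];cv2.imwrite("pics/w2.png",im)
import json;json.dump({k:np.array(s[k]).tolist() for k in('eef_pos','tcp_rot')},open("w2.json","w"))
print(s['eef_pos'])
q=np.vstack([wproj(s,p) for p in([.661,.045,.084],[.655,-.0185,.084],[.653,-.0905,.084],[.647,-.157,.084])]);print(q)
x0,y0=215,110
cv2.imwrite("pics/w2c.png",cv2.resize(im[y0:y0+100,x0:x0+120],None,fx=6,fy=6,interpolation=cv2.INTER_CUBIC))
E
```

```text
[ 0.64775524 -0.18643191  0.23244785]
[[258.29049544 -32.6385512 ]
 [255.77213131  19.50701692]
 [257.48266906  85.69500346]
 [255.06505367 149.16572895]]
```

View pics/w2c.png

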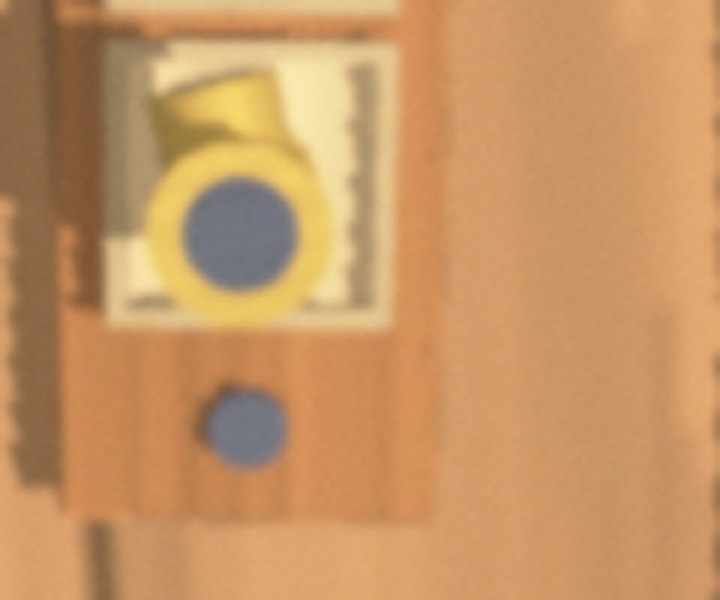

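The tee bore is at crop (240,235), full image (255,149), matching the top estimate exactly. Its branch points up and left, about 0.18 rad in world yaw. Now the coupling, from the same picture.

```bash
python3 - <<'E'
import cv2
im=cv2.imread("pics/w2.png")
cv2.imwrite("pics/w2d.png",cv2.resize(im[50:125,215:305],None,fx=8,fy=8,interpolation=cv2.INTER_CUBIC))
E
```

```text
(no output)
```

View pics/w2d.png

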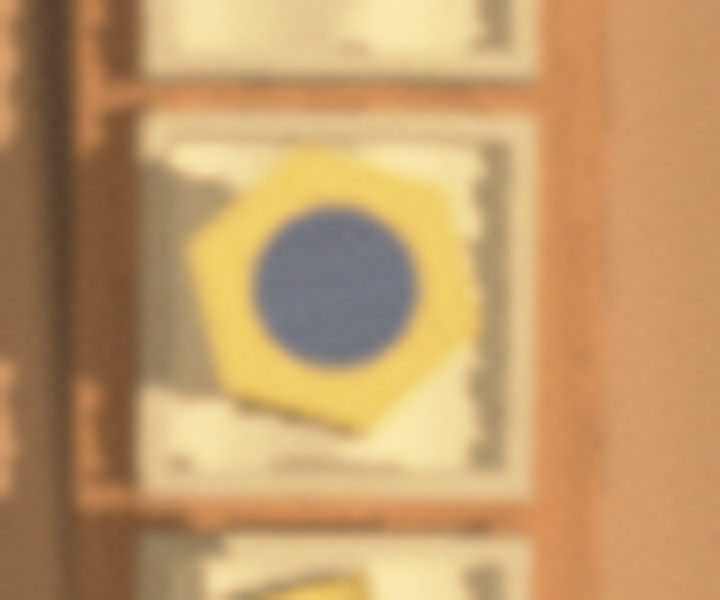

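The coupling's corners are at crop (305,147), (440,187), (480,325), (365,435), (228,392) and (188,250). Its flat normal is about +0.28 rad in the image, or +0.22 rad in the world. I'll start with the tee, at yaw +0.15.

Emit:
{"op": "apply_moves", "data": {"delta_pos": [[0,32,-30],[0,32,-80],[0,32,-120],[0,32,-120],[0,32,-120],[0,32,-120],[0,32,-120]], "angular": [[0,0,0.205],[0,0,0.205],[0,0,0.205],[0,0,0.205],[0,0,0.205],[0,0,0.205],[0,0,0.205]], "claw": [-1,-1,-1,-1,-1,-1,-1]}}

```text
t: 3.4
eef_pos: [0.6502, -0.1575, 0.1156]
tcp_rot: [0.652, 0.758, 0.001, 0.003]
contact_force: [0.2, 0.1, 0.4]
grip_width: 0.0871
finger_force: 0.0
```

Emit:
{"op": "apply_moves", "data": {"delta_pos": [[-2,0,-30],[-2,0,-60],[-2,0,-67],[-2,0,-67],[-2,0,-67],[-2,0,-67],[-2,0,-67],[-2,0,-67]], "angular": [[0,0,0],[0,0,0],[0,0,0],[0,0,0],[0,0,0],[0,0,0],[0,0,0],[0,0,0]], "claw": [-1,-1,-1,-1,-1,1,1,1]}}

```text
t: 4.2
eef_pos: [0.6469, -0.1572, 0.0465]
tcp_rot: [0.652, 0.758, 0.0, 0.001]
contact_force: [0.5, -0.4, 0.5]
grip_width: 0.0704
finger_force: 0.0
```

Emit:
{"op": "apply_moves", "data": {"delta_pos": [[0,0,0],[0,0,0],[0,0,0],[0,0,0],[0,0,0],[0,0,0]], "angular": [[0,0,0],[0,0,0],[0,0,0],[0,0,0],[0,0,0],[0,0,0]], "claw": [1,1,1,1,1,1]}}

```text
t: 4.8
eef_pos: [0.6464, -0.157, 0.0456]
tcp_rot: [0.652, 0.758, 0.0, 0.0]
contact_force: [0.8, 0.2, 1.2]
grip_width: 0.0312
finger_force: 33.1
```

Emit:
{"op": "apply_moves", "data": {"delta_pos": [[0,0,25],[0,0,60],[0,0,100],[0,0,100],[-60,40,100],[-100,67,100],[-140,94,100],[-178,119,100]], "angular": [[0,0,0],[0,0,0],[0,0,0],[0,0,0],[0,0,0],[0,0,0],[0,0,0],[0,0,0]], "claw": [1,1,1,1,1,1,1,1]}}

```text
t: 5.6
eef_pos: [0.4772, -0.0445, 0.1445]
tcp_rot: [0.652, 0.758, -0.0, -0.001]
contact_force: [1.1, 0.5, -3.0]
grip_width: 0.0311
finger_force: 32.9
```

Emit:
{"op": "apply_moves", "data": {"delta_pos": [[0,0,0],[0,0,0],[0,0,-30],[0,0,-60],[0,0,-80],[0,0,-80],[0,0,-80],[0,0,-80]], "angular": [[0,0,0],[0,0,0],[0,0,0],[0,0,0],[0,0,0],[0,0,0],[0,0,0],[0,0,0]], "claw": [1,1,1,1,1,1,1,1]}}

```text
t: 6.4
eef_pos: [0.4816, -0.0465, 0.0663]
tcp_rot: [0.652, 0.758, 0.0, 0.001]
contact_force: [-0.0, -0.5, -2.7]
grip_width: 0.0309
finger_force: 32.8
```

```bash
python3 - <<'E'
from h import *
s=arm.observe();print(s['eef_pos'])
a=arm.capture("wrist")[:,:,::-1];b=arm.capture("scene")[:,:,::-1]
cv2.imwrite("pics/p4.png",np.hstack([cv2.resize(a[:,90:430],(480,542)),cv2.resize(b[110:320,170:300],(320,542))]))
E
```

```text
[ 0.48158471 -0.0464905   0.0662851 ]
```

View pics/p4.png

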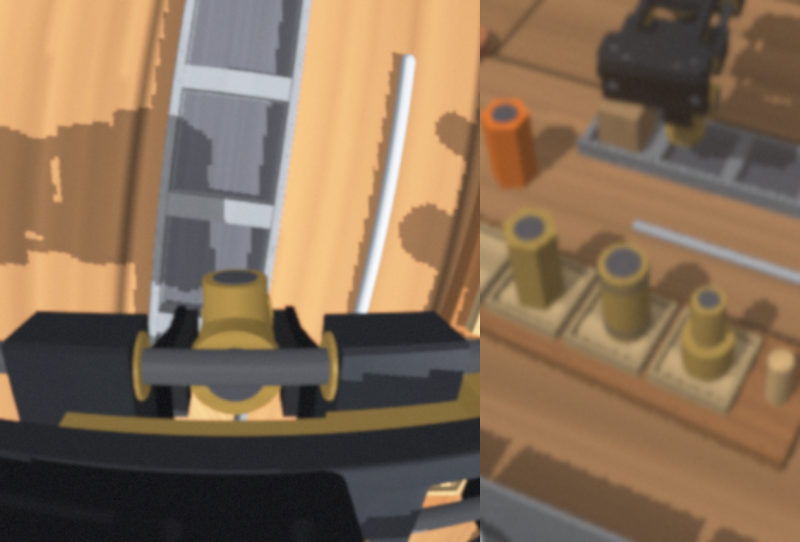

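The tee hangs upright above the fourth pocket, next to the carton. The last leg fell short by 13 mm in x and 9 mm in y, so I'll correct that and lower it.

Emit:
{"op": "apply_moves", "data": {"delta_pos": [[-13,9,0],[-13,9,0],[-13,9,-15],[-13,9,-28],[-13,9,-35],[-13,9,-35],[-13,9,-35],[-13,9,-35]], "angular": [[0,0,0],[0,0,0],[0,0,0],[0,0,0],[0,0,0],[0,0,0],[0,0,0],[0,0,0]], "claw": [1,1,1,1,1,1,1,1]}}

```text
t: 7.3
eef_pos: [0.4675, -0.037, 0.031]
tcp_rot: [0.652, 0.758, 0.0, 0.0]
contact_force: [0.5, -0.3, -2.9]
grip_width: 0.0308
finger_force: 32.9
```

Emit:
{"op": "apply_moves", "data": {"delta_pos": [[0,0,-1.5],[0,0,-1.5],[0,0,-1.5],[0,0,-1.5],[0,0,-1.5],[0,0,-1.5],[0,0,-1.5],[0,0,-1.5]], "angular": [[0,0,0],[0,0,0],[0,0,0],[0,0,0],[0,0,0],[0,0,0],[0,0,0],[0,0,0]], "claw": [1,1,-1,-1,-1,-1,-1,-1]}}

```text
t: 8.1
eef_pos: [0.467, -0.0368, 0.029]
tcp_rot: [0.652, 0.758, -0.0, -0.0]
contact_force: [-0.3, -0.5, 0.2]
grip_width: 0.071
finger_force: 0.0
```

Emit:
{"op": "apply_moves", "data": {"delta_pos": [[0,0,20],[0,0,60],[0,0,90],[0,0,90],[40,-12,90],[85,-25,90],[130,-38,90],[165,-48,90]], "angular": [[0,0,0],[0,0,0],[0,0,0],[0,0,0],[0,0,0.07],[0,0,0.07],[0,0,0.07],[0,0,0.07]], "claw": [-1,-1,-1,-1,-1,-1,-1,-1]}}

```text
t: 8.9
eef_pos: [0.6343, -0.0856, 0.1182]
tcp_rot: [0.625, 0.78, 0.0, 0.0]
contact_force: [-0.6, -0.1, -0.3]
grip_width: 0.087
finger_force: 0.0
```

Emit:
{"op": "apply_moves", "data": {"delta_pos": [[20,-6,0],[20,-6,0],[20,-6,0],[20,-6,0]], "angular": [[0,0,0],[0,0,0],[0,0,0],[0,0,0]], "claw": [-1,-1,-1,-1]}}

```text
t: 9.3
eef_pos: [0.6499, -0.09, 0.118]
tcp_rot: [0.625, 0.781, -0.001, -0.002]
contact_force: [-0.1, 0.5, -0.0]
grip_width: 0.0872
finger_force: 0.0
```

Emit:
{"op": "apply_moves", "data": {"delta_pos": [[2,0,-30],[2,0,-60],[2,0,-71],[2,0,-71],[2,0,-71],[2,0,-71],[2,0,-71],[2,0,-71]], "angular": [[0,0,0],[0,0,0],[0,0,0],[0,0,0],[0,0,0],[0,0,0],[0,0,0],[0,0,0]], "claw": [-1,-1,-1,-1,-1,1,1,1]}}

```text
t: 10.1
eef_pos: [0.6547, -0.091, 0.0492]
tcp_rot: [0.625, 0.78, 0.0, 0.001]
contact_force: [0.5, -0.4, 0.5]
grip_width: 0.0705
finger_force: 0.0
```

Emit:
{"op": "apply_moves", "data": {"delta_pos": [[0,0,0],[0,0,0],[0,0,0],[0,0,0],[0,0,0],[0,0,0]], "angular": [[0,0,0],[0,0,0],[0,0,0],[0,0,0],[0,0,0],[0,0,0]], "claw": [1,1,1,1,1,1]}}

```text
t: 10.7
eef_pos: [0.6538, -0.0909, 0.048]
tcp_rot: [0.625, 0.78, -0.0, -0.0]
contact_force: [-1.0, -1.0, -0.1]
grip_width: 0.0343
finger_force: 29.8
```

Emit:
{"op": "apply_moves", "data": {"delta_pos": [[0,0,25],[0,0,60],[0,0,100],[0,0,100],[-40,25,100],[-80,51,100],[-120,76,100],[-155,99,100]], "angular": [[0,0,0],[0,0,0],[0,0,0],[0,0,0],[0,0,0],[0,0,0],[0,0,0],[0,0,0]], "claw": [1,1,1,1,1,1,1,1]}}

```text
t: 11.5
eef_pos: [0.4953, 0.0096, 0.1466]
tcp_rot: [0.625, 0.78, -0.001, -0.002]
contact_force: [-0.0, -0.1, -2.6]
grip_width: 0.0338
finger_force: 29.8
```

Emit:
{"op": "apply_moves", "data": {"delta_pos": [[-32,20,0],[-32,20,0],[-32,20,-30],[-32,20,-60],[-32,20,-80],[-32,20,-80],[-32,20,-80],[-32,20,-80]], "angular": [[0,0,0],[0,0,0],[0,0,0],[0,0,0],[0,0,0],[0,0,0],[0,0,0],[0,0,0]], "claw": [1,1,1,1,1,1,1,1]}}

```text
t: 12.3
eef_pos: [0.4678, 0.028, 0.0686]
tcp_rot: [0.625, 0.78, 0.0, 0.001]
contact_force: [0.2, -0.2, -2.9]
grip_width: 0.0338
finger_force: 29.8
```

Emit:
{"op": "apply_moves", "data": {"delta_pos": [[-1,0,-15],[-1,0,-28],[-1,0,-36],[-1,0,-36],[-1,0,-36],[-1,0,-36]], "angular": [[0,0,0],[0,0,0],[0,0,0],[0,0,0],[0,0,0],[0,0,0]], "claw": [1,1,1,1,1,1]}}

```text
t: 12.9
eef_pos: [0.4665, 0.0281, 0.0326]
tcp_rot: [0.625, 0.78, 0.0, 0.0]
contact_force: [-0.3, 1.0, -3.1]
grip_width: 0.0339
finger_force: 29.9
```

Emit:
{"op": "apply_moves", "data": {"delta_pos": [[0,0,-0.5],[0,0,-0.5],[0,0,-0.5],[0,0,-0.5],[0,0,-0.5],[0,0,-0.5],[0,0,-0.5],[0,0,-0.5]], "angular": [[0,0,0],[0,0,0],[0,0,0],[0,0,0],[0,0,0],[0,0,0],[0,0,0],[0,0,0]], "claw": [1,-1,-1,-1,-1,-1,-1,-1]}}

```text
t: 13.7
eef_pos: [0.4661, 0.0282, 0.0315]
tcp_rot: [0.625, 0.78, -0.0, -0.0]
contact_force: [-0.0, -0.3, 0.0]
grip_width: 0.0818
finger_force: 0.0
```

Emit:
{"op": "apply_moves", "data": {"delta_pos": [[0,0,20],[0,0,60],[0,0,90],[0,0,90],[40,-10,90],[85,-21,90],[130,-32,90],[170,-42,90]], "angular": [[0,0,0],[0,0,0],[0,0,0],[0,0,0],[0,0,-0.14],[0,0,-0.27],[0,0,-0.27],[0,0,-0.27]], "claw": [-1,-1,-1,-1,-1,-1,-1,-1]}}

```text
t: 14.5
eef_pos: [0.6376, -0.0143, 0.1206]
tcp_rot: [0.725, 0.689, -0.0, -0.0]
contact_force: [1.0, -0.2, -0.5]
grip_width: 0.0871
finger_force: 0.0
```

Emit:
{"op": "apply_moves", "data": {"delta_pos": [[19,-5,0],[19,-5,0],[19,-5,0],[19,-5,0]], "angular": [[0,0,0],[0,0,0],[0,0,0],[0,0,0]], "claw": [-1,-1,-1,-1]}}

```text
t: 14.9
eef_pos: [0.6528, -0.0181, 0.1205]
tcp_rot: [0.724, 0.689, -0.001, -0.002]
contact_force: [0.4, 1.1, -0.1]
grip_width: 0.087
finger_force: 0.0
```

Nipple at (0.6547, −0.0188).

Emit:
{"op": "apply_moves", "data": {"delta_pos": [[1,0,-30],[1,0,-60],[1,0,-73],[1,0,-73],[1,0,-73],[1,0,-73],[1,0,-73],[1,0,-73]], "angular": [[0,0,0],[0,0,0],[0,0,0],[0,0,0],[0,0,0],[0,0,0],[0,0,0],[0,0,0]], "claw": [-1,-1,-1,-1,-1,1,1,1]}}

```text
t: 15.7
eef_pos: [0.6568, -0.0189, 0.0497]
tcp_rot: [0.725, 0.689, 0.001, 0.001]
contact_force: [-0.4, 0.5, 0.0]
grip_width: 0.0705
finger_force: 0.0
```

Emit:
{"op": "apply_moves", "data": {"delta_pos": [[0,0,0],[0,0,0],[0,0,0],[0,0,0],[0,0,0],[0,0,0]], "angular": [[0,0,0],[0,0,0],[0,0,0],[0,0,0],[0,0,0],[0,0,0]], "claw": [1,1,1,1,1,1]}}

```text
t: 16.3
eef_pos: [0.6557, -0.0188, 0.0484]
tcp_rot: [0.725, 0.689, -0.0, -0.0]
contact_force: [-0.6, -0.3, -0.2]
grip_width: 0.0334
finger_force: 30.0
```

Emit:
{"op": "apply_moves", "data": {"delta_pos": [[0,0,25],[0,0,60],[0,0,100],[0,0,100],[-40,24,100],[-80,47,100],[-120,71,100],[-155,92,100]], "angular": [[0,0,0],[0,0,0],[0,0,0],[0,0,0],[0,0,0],[0,0,0],[0,0,0],[0,0,0]], "claw": [1,1,1,1,1,1,1,1]}}

```text
t: 17.1
eef_pos: [0.4977, 0.0742, 0.1474]
tcp_rot: [0.725, 0.689, -0.001, -0.001]
contact_force: [-0.4, 0.7, -2.6]
grip_width: 0.0333
finger_force: 30.0
```

Emit:
{"op": "apply_moves", "data": {"delta_pos": [[-36,20,0],[-36,20,0],[-36,20,-30],[-36,20,-60],[-36,20,-80],[-36,20,-80],[-36,20,-80],[-36,20,-80]], "angular": [[0,0,0],[0,0,0],[0,0,0],[0,0,0],[0,0,0],[0,0,0],[0,0,0],[0,0,0]], "claw": [1,1,1,1,1,1,1,1]}}

```text
t: 17.9
eef_pos: [0.4659, 0.0931, 0.0692]
tcp_rot: [0.725, 0.689, 0.001, 0.001]
contact_force: [-0.7, -0.1, -0.9]
grip_width: 0.0332
finger_force: 30.0
```

Emit:
{"op": "apply_moves", "data": {"delta_pos": [[-1,0,-15],[-1,0,-28],[-1,0,-36],[-1,0,-36],[-1,0,-36],[-1,0,-36]], "angular": [[0,0,0],[0,0,0],[0,0,0],[0,0,0],[0,0,0],[0,0,0]], "claw": [1,1,1,1,1,1]}}

```text
t: 18.5
eef_pos: [0.4646, 0.0932, 0.0332]
tcp_rot: [0.725, 0.689, 0.0, 0.0]
contact_force: [0.1, -0.1, -2.6]
grip_width: 0.0335
finger_force: 30.0
```

Emit:
{"op": "apply_moves", "data": {"delta_pos": [[0,0,-0.5],[0,0,-0.5],[0,0,-0.5],[0,0,-0.5],[0,0,-0.5],[0,0,-0.5],[0,0,-0.5],[0,0,-0.5]], "angular": [[0,0,0],[0,0,0],[0,0,0],[0,0,0],[0,0,0],[0,0,0],[0,0,0],[0,0,0]], "claw": [1,-1,-1,-1,-1,-1,-1,-1]}}

```text
t: 19.3
eef_pos: [0.4641, 0.0932, 0.032]
tcp_rot: [0.725, 0.689, -0.0, -0.0]
contact_force: [-0.2, 0.4, 0.3]
grip_width: 0.0809
finger_force: 0.0
```

Emit:
{"op": "apply_moves", "data": {"delta_pos": [[0,0,20],[0,0,60],[0,0,90],[0,0,90],[40,-10,90],[85,-21,90],[130,-33,90],[170,-43,90]], "angular": [[0,0,0],[0,0,0],[0,0,0],[0,0,0],[0,0,0],[0,0,0],[0,0,0],[0,0,0]], "claw": [-1,-1,-1,-1,-1,-1,-1,-1]}}

```text
t: 20.1
eef_pos: [0.6357, 0.0495, 0.1211]
tcp_rot: [0.725, 0.689, -0.0, -0.0]
contact_force: [0.6, 1.3, -0.3]
grip_width: 0.0871
finger_force: 0.0
```

Emit:
{"op": "apply_moves", "data": {"delta_pos": [[25,-6,0],[25,-6,0],[25,-6,0],[25,-6,0]], "angular": [[0,0,0],[0,0,0],[0,0,0],[0,0,0]], "claw": [-1,-1,-1,-1]}}

```text
t: 20.5
eef_pos: [0.6568, 0.0448, 0.1209]
tcp_rot: [0.724, 0.689, -0.001, -0.002]
contact_force: [-0.8, -0.4, 0.7]
grip_width: 0.0871
finger_force: 0.0
```

For the reducer the fingertips must stay above the 28 mm step, so I'll take a higher grip with the TCP at 0.054.

Emit:
{"op": "apply_moves", "data": {"delta_pos": [[3,0,-30],[3,0,-55],[3,0,-66],[3,0,-66],[3,0,-66],[3,0,-66],[3,0,-66],[3,0,-66]], "angular": [[0,0,0],[0,0,0],[0,0,0],[0,0,0],[0,0,0],[0,0,0],[0,0,0],[0,0,0]], "claw": [-1,-1,-1,-1,-1,1,1,1]}}

```text
t: 21.3
eef_pos: [0.6626, 0.0441, 0.0571]
tcp_rot: [0.725, 0.689, 0.001, 0.001]
contact_force: [0.6, 0.0, -0.1]
grip_width: 0.0703
finger_force: 0.0
```

Emit:
{"op": "apply_moves", "data": {"delta_pos": [[0,0,0],[0,0,0],[0,0,0],[0,0,0],[0,0,0],[0,0,0],[0,0,0],[0,0,0]], "angular": [[0,0,0],[0,0,0],[0,0,0],[0,0,0],[0,0,0],[0,0,0],[0,0,0],[0,0,0]], "claw": [1,1,1,1,1,1,1,1]}}

```text
t: 22.1
eef_pos: [0.6617, 0.0442, 0.0559]
tcp_rot: [0.725, 0.689, -0.0, -0.0]
contact_force: [-0.6, 0.5, -0.4]
grip_width: 0.0227
finger_force: 29.8
```

Emit:
{"op": "apply_moves", "data": {"delta_pos": [[0,0,25],[0,0,60],[0,0,100],[0,0,100],[-40,24,100],[-80,47,100],[-120,71,100],[-155,92,100]], "angular": [[0,0,0],[0,0,0],[0,0,0],[0,0,0],[0,0,0],[0,0,0],[0,0,0],[0,0,0]], "claw": [1,1,1,1,1,1,1,1]}}

```text
t: 22.9
eef_pos: [0.5039, 0.137, 0.155]
tcp_rot: [0.725, 0.689, -0.001, -0.001]
contact_force: [0.4, 0.5, -2.7]
grip_width: 0.0222
finger_force: 29.8
```

Emit:
{"op": "apply_moves", "data": {"delta_pos": [[-42,24,0],[-42,24,0],[-42,24,-30],[-42,24,-60],[-42,24,-80],[-42,24,-80],[-42,24,-80],[-42,24,-80]], "angular": [[0,0,0],[0,0,0],[0,0,0],[0,0,0],[0,0,0],[0,0,0],[0,0,0],[0,0,0]], "claw": [1,1,1,1,1,1,1,1]}}

```text
t: 23.7
eef_pos: [0.466, 0.1602, 0.0768]
tcp_rot: [0.725, 0.689, 0.001, 0.001]
contact_force: [-0.5, -0.4, -1.3]
grip_width: 0.0224
finger_force: 29.8
```

Emit:
{"op": "apply_moves", "data": {"delta_pos": [[-1,0,-15],[-1,0,-28],[-1,0,-36],[-1,0,-36],[-1,0,-36],[-1,0,-36]], "angular": [[0,0,0],[0,0,0],[0,0,0],[0,0,0],[0,0,0],[0,0,0]], "claw": [1,1,1,1,1,1]}}

```text
t: 24.3
eef_pos: [0.4647, 0.1603, 0.0407]
tcp_rot: [0.725, 0.689, 0.001, 0.0]
contact_force: [0.2, 0.1, -1.8]
grip_width: 0.0219
finger_force: 29.9
```

Emit:
{"op": "apply_moves", "data": {"delta_pos": [[0,0,-0.5],[0,0,-0.5],[0,0,-0.5],[0,0,-0.5],[0,0,-0.5],[0,0,-0.5],[0,0,-0.5],[0,0,-0.5]], "angular": [[0,0,0],[0,0,0],[0,0,0],[0,0,0],[0,0,0],[0,0,0],[0,0,0],[0,0,0]], "claw": [1,-1,-1,-1,-1,-1,-1,-1]}}

```text
t: 25.1
eef_pos: [0.464, 0.1602, 0.0395]
tcp_rot: [0.725, 0.689, -0.0, -0.0]
contact_force: [-0.0, 0.4, -0.9]
grip_width: 0.0705
finger_force: 0.0
```

Emit:
{"op": "apply_moves", "data": {"delta_pos": [[0,0,20],[0,0,60],[0,0,100],[0,0,150],[40,40,180],[80,80,200],[80,120,200],[80,150,200]], "angular": [[0,0,0],[0,0,0],[0,0,0],[0,0,0],[0,0,0],[0,0,0],[0,0,0],[0,0,0]], "claw": [-1,-1,-1,-1,-1,-1,-1,-1]}}

```text
t: 25.9
eef_pos: [0.5469, 0.3124, 0.2414]
tcp_rot: [0.725, 0.689, 0.003, 0.001]
contact_force: [0.7, -0.4, -1.3]
grip_width: 0.0873
finger_force: 0.0
```

Emit:
{"op": "apply_moves", "data": {"delta_pos": [[0,100,0],[0,100,0],[0,100,0],[0,100,0],[0,100,0]], "angular": [[0,0,0],[0,0,0],[0,0,0],[0,0,0],[0,0,0]], "claw": [-1,-1,-1,-1,-1]}}

```text
t: 26.4
eef_pos: [0.5437, 0.4091, 0.2391]
tcp_rot: [0.725, 0.689, -0.001, 0.0]
contact_force: [0.4, -0.6, -0.9]
grip_width: 0.0872
finger_force: 0.0
```

```bash
python3 - <<'E'
from h import *
a=arm.capture("top")[:,:,::-1];b=arm.capture("scene")[:,:,::-1]
cv2.imwrite("pics/end.png",np.vstack([cv2.resize(a[180:270,135:345],(700,300),interpolation=2),cv2.resize(b[110:220,180:400],(600,300),interpolation=2)[:,:].copy() if 0 else cv2.resize(b[120:220,170:403],(700,300),interpolation=2)]))
P=[[.4645,.1602],[.465,.0934],[.4665,.0278],[.4682,-.0378]]
m=(a.astype(int).ptp(2)<30 if hasattr(a,'ptp') else (np.ptp(a.astype(int),2)<30))&(a.max(2)<90)
for p in P:
    q=proj("top",[*p,.068])[0];print(q.round(1),((q-[135,180])*[700/210,300/90]).round())
E
```

```text
[164.8 226. ] [ 99. 153.]
[200.7 224.9] [219. 150.]
[235.9 223.2] [336. 144.]
[271.  221.5] [453. 138.]
```

View pics/end.png

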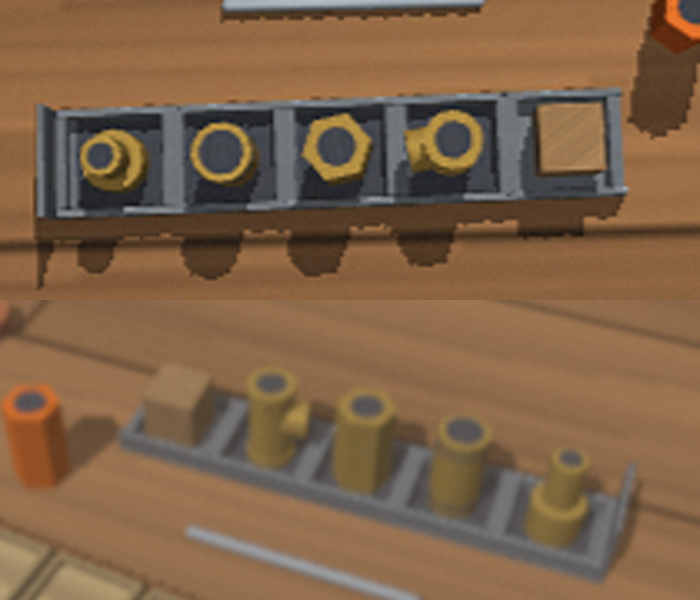

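All four stand upright and in order. Their bores, at (99,153), (221,152), (337,146) and (454,140) in the upper half, lie within about 1 mm of the pocket centres I had measured earlier.

```bash
python3 -c "
from bench import arm
print(arm.hand_in())"
```

```text
the job is handed in; nothing more can be done
None
```

The job is handed in: reducer, nipple, coupling and tee stand upright, in that order from the tall end plate, each within about 2 mm of its measured pocket centre in the last top-camera picture; the hand-in call returned no verdict.

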